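Put the lids back on the kitchen canisters

TASK

Put the four wooden lids back on the storage canisters: each lid goes on the canister of its own shape and size, seated flat on the rim with its plug inside the mouth and, for the square and oblong ones, the edges in line. Leave the canisters standing where they are, and do not disturb the mug or the pepper mill.

Things in the scene. Friction and masses are not known exactly. Their poses are not given: they have to be found in the camera images.
- small_canister: White ceramic canister, open at the top, free-standing and fairly heavy (0.5 kg). The smaller of the two round ones: 74 mm outside diameter, 115 mm tall. Wall 4 mm. Origin: centre of its underside, on the worktop; z up to the rim. Yaw means nothing.
- large_canister: White ceramic canister, open at the top, free-standing and fairly heavy (0.9 kg). The larger of the two round ones: 108 mm outside diameter, 130 mm tall. Wall 4 mm. Origin: centre of its underside, on the worktop; z up to the rim. Yaw means nothing.
- square_canister: White ceramic canister, open at the top, free-standing and fairly heavy (0.8 kg). Square: 92 x 92 mm outside, 125 mm tall. Wall 4 mm. Origin: centre of its underside, on the worktop; z up to the rim. x and y parallel to the sides.
- oblong_canister: White ceramic canister, open at the top, free-standing and fairly heavy (0.8 kg). Oblong: 128 x 78 mm outside, 120 mm tall. Wall 4 mm. Origin: centre of its underside, on the worktop; z up to the rim. x along the long side, y along the short.
- small_lid: Pale wooden lid, right way up. The smaller round one, flange 82 mm in diameter. Plug below, 10 mm high, tapering (8 mm play each side in mouth), flange 10 to 18 mm above the origin (rests on rim), round knob 24 mm in diameter at centre, 18 to 46 mm up. 70 g. Origin: centre of underside, z up. Yaw means nothing. Seated: origin 105 mm above the canister's.
- large_lid: Pale wooden lid, right way up. The larger round one, flange 116 mm in diameter. Plug below, 10 mm high, tapering (8 mm play each side in mouth), flange 10 to 18 mm above the origin (rests on rim), round knob 24 mm in diameter at centre, 18 to 46 mm up. 130 g. Origin: centre of underside, z up. Yaw means nothing. Seated: origin 120 mm above the canister's.
- square_lid: Pale wooden lid, right way up. The square one, flange 100 x 100 mm. Plug below, 10 mm high, tapering (8 mm play each side in mouth), flange 10 to 18 mm above the origin (rests on rim), square knob 24 x 24 mm at centre, 18 to 46 mm up. 130 g. Origin: centre of underside, z up. x and y parallel to the sides. Any quarter turn fits. Seated: origin 115 mm above the canister's.
- oblong_lid: Pale wooden lid, right way up. Oblong, flange 136 x 86 mm. Plug below, 10 mm high, tapering (8 mm play each side in mouth), flange 10 to 18 mm above the origin (rests on rim), grip bar 60 mm along x, 20 mm along y, at centre, 18 to 46 mm up. 140 g. Origin: centre of underside, z up. x along the long side, y along the short. Either way round fits. Seated: origin 110 mm above the canister's.
- mug: Bystander: white mug, 80 mm across, 90 mm tall, to the left of the work. Origin: centre of its underside.
- pepper_mill: Bystander: dark wooden pepper mill, 54 mm across, 132 mm tall, to the right of the work. Origin: centre of its underside.
Mind the look-alikes: they are no part of the job. What is shaped like the small_lid but black is not meant. What is shaped like the oblong_lid but black is not meant.

How it is judged:
At the end, for the whole second after the job is handed in: Each lid sits on its own canister: centred within 10 mm, at its seated height within 3 mm, level within 0.06 rad, the square and oblong lids turned within 0.2 rad of their canisters' sides; canisters upright within 0.05 rad; everything released and at rest (horizontal distance between small_lid and small_canister below 0.01 m and z of small_lid in the frame of small_canister between 0.102 and 0.108 m and angle between each of small_lid, large_lid, square_lid, oblong_lid's own z axis and vertical below 0.06 rad and angle between each of small_canister, large_canister, square_canister, oblong_canister's own z axis and vertical below 0.05 rad and linear speed of each of small_lid, small_canister, large_lid, large_canister, square_lid, square_canister, oblong_lid, oblong_canister below 0.02 m/s and angular speed of each of small_lid, large_lid, square_lid, oblong_lid below 0.2 rad/s and horizontal distance between large_lid and large_canister below 0.01 m and z of large_lid in the frame of large_canister between 0.117 and 0.123 m and horizontal distance between square_lid and square_canister below 0.01 m and z of square_lid in the frame of square_canister between 0.112 and 0.118 m and horizontal distance between oblong_lid and oblong_canister below 0.01 m and z of oblong_lid in the frame of oblong_canister between 0.107 and 0.113 m and angle between the x axis of oblong_lid and the x axis of oblong_canister, either way round below 0.2 rad and (angle between the x axis of square_lid and the x axis of square_canister, either way round below 0.2 rad or angle between the x axis of square_lid and the y axis of square_canister, either way round below 0.2 rad)); the robot touches nothing.
It fails at once if a canister is pushed more than 40 mm or tipped over (distance of any of small_canister, large_canister, square_canister, oblong_canister from where it was at the start of the episode above 0.04 m or angle between any of small_canister, large_canister, square_canister, oblong_canister's own z axis and vertical above 0.35 rad).
It fails at once if the mug or the pepper mill is pushed more than 30 mm or tipped over (distance of any of mug, pepper_mill from where it was at the start of the episode above 0.03 m or angle between any of mug, pepper_mill's own z axis and vertical above 0.35 rad).
It also fails if it takes over 128 s, if anything falls off the work surface, if the arm or the gripper's body presses on something with over 40 N, if the wrist force passes 120 N, or if a joint passes its speed limit or range.

ROBOT

A 7-joint arm with a two-finger parallel gripper is mounted at the origin on the work surface. World frame = base frame: x ahead of the robot, y to its left, z up, the work surface at z = 0. Lengths are in m, angles in rad, forces in N, time in s.
With the tool pointing down it reaches from about 0.4 to 0.9 m from the base axis. Payload 5.5 kg.
Tool frame: the origin (TCP) lies midway between the tips of the shut fingers; the grasp point (between the pads) lies 19 mm behind it (manip.grip_depth is the distance from the TCP to the grasp point, in m); z points along the fingers, y is the line along which they close (so a half turn about z gives the same grasp; the last joint's range is limited). The gripper opens to 92 mm and grips with 3 to 60 N. Pads are 19 mm wide; open, the fingers measure 130 mm over their backs; the gripper's body (75 mm by 190 mm) begins 47 mm behind the grasp point.
Start: joints at [1.588, 0.501, -0.427, 1.55, 0.221, 1.138, -0.21], TCP at [0.158, -0.63, 0.227] pointing down, gripper open.
Joint ranges: [-2.88, 2.88], [-0.31, 2.03], [-1.54, 1.56], [0.2, 2.42], [-1.41, 4.55], [0.19, 2.02], [-2.57, 2.57]. Speed limits (rad/s): [2.57, 2.57, 3.14, 3.14, 3.14, 3.14, 3.14].

INTERFACE

Orientations are given as a unit quaternion [x, y, z, w].
In Python, from bench import manip, effector, viewer gives the robot as it stands. Calls block until the motion is done:
- manip.move_pose(position, orientation): joint-space move of the TCP to a pose.
- manip.servo_line(position, ori=None, vel=0.15): straight line of the TCP; ori=None keeps the orientation; vel is the mean speed in m/s.
- manip.movej(angles): joint-space move.
- effector.open_jaws() and effector.close(f_grip=None): open the fingers fully, or close them until they stop; f_grip is the grip in N (None keeps the last).
- manip.sleep(seconds).
- manip.solve_ik(position, orientation): joint angles nearest the present ones, or None.
- viewer.get_image(name): name is "scene" or "side" or "wrist"; returns the picture (400x640x3 uint8, red, green, blue); there is no depth.
- viewer.get_calibration(name): a dict with "vfov" (degrees; the focal length in pixels is half the picture's height over the tangent of half this angle, whatever the lens; pixels are square), "cx", "cy" (the principal point, pixels), "eye" and "attitude" of the camera in the world. Camera axes: x right, y down, z forward; pixel columns grow to the right and rows downward; lengths in m; the calibration is good to about 2 mm. A picture is of the moment at which its call begins: read the wrist's pose just before it. get_calibration takes no time and is no camera call; for the wrist camera it gives the pose at the moment of the call.
A pose or a line that the arm cannot do raises manip.PlanningError and nothing moves.
- manip.hand_in(): hands the job in; it is judged then, once.
Readings, each from a call of its own:
- manip.current_clock(): time.
- manip.current_q(): joint angles.
- manip.current_joint_velocities(): joint speeds.
- manip.current_tau(): joint torques, N m.
- manip.current_tool_pos(): TCP position.
- manip.current_tcp_rot(): TCP orientation.
- manip.current_force(): force on the tool from outside, world axes, zero at the start.
- manip.current_wrist_torque(): the same for the moment, N m.
- manip.current_finger_gap(): finger opening in m.
- manip.current_gripper_force(): force on a finger pad.
Only numpy, scipy, OpenCV 4.12 (cv2) and the standard library are available. Lean on these libraries where they do the work, as an engineer would, in place of code of your own. Each camera call takes 0.05 s, during which the arm holds its last target. There are 200 camera calls.

## Working session

There is one attempt and no reset: what is moved stays moved. The work goes in short steps, each a Python script; the robot and the scene stay as the last script left them, time stands still between calls to the robot, and variables do not carry over. Pictures are saved under pics/ and viewed, at most 14 in all, crops included, and the job is handed in when it is done.

```bash
ls; mkdir -p pics; python3 - <<'E'
from bench import manip, effector, viewer
import cv2
for n in ("scene","side"):
    cv2.imwrite(f"pics/{n}0.png",viewer.get_image(n)[:,:,::-1]); print(n,viewer.get_calibration(n))
print(viewer.get_calibration("wrist"),manip.current_clock(),manip.current_tcp_rot(),manip.current_tool_pos())
E
```

```text
pics
scene {'vfov': 55.384250060510595, 'cx': 326.67339232479037, 'cy': 199.9784948823109, 'eye': array([1.3879915 , 0.02319235, 1.08081194]), 'attitude': array([ 0.64958381,  0.68633994, -0.23739582, -0.22499242])}
side {'vfov': 51.42686254806587, 'cx': 321.1630740977637, 'cy': 199.25837222475647, 'eye': array([ 0.43810188, -1.02164626,  0.81398296]), 'attitude': array([ 0.89361627, -0.06616855,  0.02088795, -0.44343588])}
{'vfov': 62.1218466461272, 'cx': 315.01578097005734, 'cy': 202.18887877129853, 'eye': array([ 0.22943924, -0.61233272,  0.38532021]), 'attitude': array([ 0.78086029, -0.60923202, -0.08584314,  0.10827981])} 0.1 [ 9.92454745e-01  1.22608609e-01 -7.21115472e-05 -8.38481448e-04] [ 0.15799414 -0.62987927  0.22580143]
```

View pics/scene0.png

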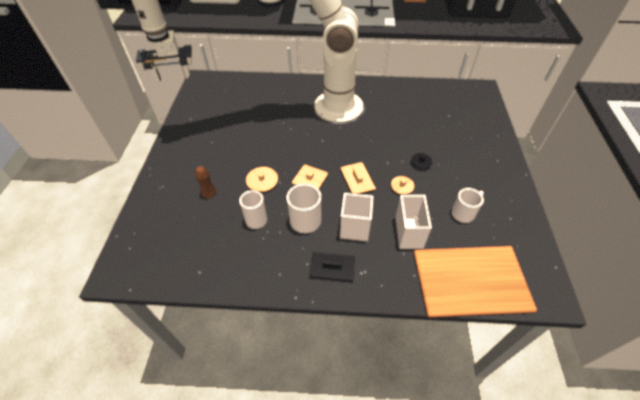

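View pics/side0.png

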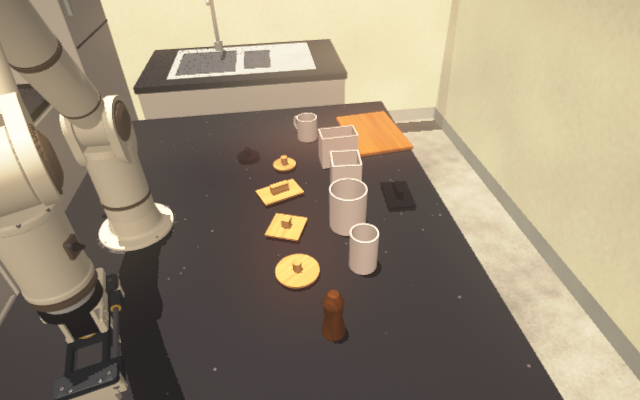

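Wooden lids, scene view: large round (262,180), square (310,178), oblong (358,178), small round (402,185). Canisters: small (254,210), large (305,208), square (357,217), oblong (413,222). The look-alikes are the black small lid (422,161) and black oblong lid (333,266), plus the orange board (475,280). I choose the pale wooden ones. In the side view they are at (298,270), (287,227), (280,191) and (285,163).

```bash
cat > h.py <<'E'
from bench import manip, effector, viewer
import numpy as np, cv2
from scipy.spatial.transform import Rotation as R
LENS="pin"
def rays(c,px,lens=None):
    f=200/np.tan(np.radians(c["vfov"])/2)
    p=(np.atleast_2d(px).astype(float)-[c["cx"],c["cy"]])/f
    r=np.linalg.norm(p,axis=1,keepdims=True)+1e-12
    if (lens or LENS)=="pin": d=np.c_[p,np.ones(len(p))]
    else: d=np.c_[p/r*np.sin(r),np.cos(r)]      # equidistant
    return R.from_quat(c["attitude"]).apply(d)
def onplane(c,px,z,lens=None):
    d=rays(c,px,lens); return c["eye"]+d*((z-c["eye"][2])/d[:,2])[:,None]
def project(c,P):
    f=200/np.tan(np.radians(c["vfov"])/2)
    q=R.from_quat(c["attitude"]).inv().apply(np.atleast_2d(P)-c["eye"]); n=q[:,:2]/q[:,2:]
    if LENS!="pin":
        r=np.linalg.norm(n,axis=1,keepdims=True)+1e-12; n=n/r*np.arctan(r)
    return n*f+[c["cx"],c["cy"]]
def wood(im):
    hsv=cv2.cvtColor(im,cv2.COLOR_RGB2HSV)
    return cv2.inRange(hsv,(8,70,150),(32,255,255))
def blobs(m,amin,amax):
    cs,_=cv2.findContours(m,cv2.RETR_EXTERNAL,cv2.CHAIN_APPROX_NONE)
    return [c[:,0] for c in cs if amin<cv2.contourArea(c)<amax]
def down(yaw):   # tool z down; tool x at yaw in world
    return (R.from_euler("z",yaw)*R.from_quat([1,0,0,0])).as_quat()
E
python3 - <<'E'
from h import *
for n in ("scene","side"):
    im=viewer.get_image(n); c=viewer.get_calibration(n)
    for lens in("pin","fish"):
        for b in blobs(wood(im),120,2500):
            P=onplane(c,b,0.018,lens)[:,:2]
            (x,y),(w,h),a=cv2.minAreaRect((P*1000).astype(np.float32))
            print(n,lens,b.mean(0).round(),"ctr",round(x),round(y),"size",round(w),round(h),round(a))
c=viewer.get_calibration("wrist"); print("wrist axis",rays(c,[c["cx"],c["cy"]]))
for n in("scene","side"):
    c=viewer.get_calibration(n); print(n,R.from_quat(c["attitude"]).as_matrix().round(2).tolist())
E
```

```text
scene pin [402. 185.] ctr 466 252 size 84 92 87
scene pin [262. 179.] ctr 464 -269 size 124 122 3
scene pin [310. 176.] ctr 449 -92 size 109 110 69
scene pin [358. 178.] ctr 440 86 size 149 94 21
scene fish [402. 185.] ctr 465 256 size 88 94 87
scene fish [262. 179.] ctr 463 -273 size 125 126 2
scene fish [310. 176.] ctr 449 -92 size 110 111 69
scene fish [358. 178.] ctr 440 86 size 150 95 21
side pin [297. 270.] ctr 461 -271 size 119 115 81
side pin [286. 226.] ctr 445 -94 size 108 103 68
side pin [279. 191.] ctr 435 85 size 139 100 21
side pin [284. 163.] ctr 464 251 size 95 84 52
side pin [335.  59.] ctr 798 1340 size 689 107 90
side fish [297. 270.] ctr 460 -273 size 122 117 82
side fish [286. 226.] ctr 445 -94 size 109 103 68
side fish [279. 191.] ctr 434 85 size 140 101 21
side fish [284. 163.] ctr 463 253 size 96 86 52
side fish [335.  59.] ctr 816 1460 size 830 116 89
wrist axis [[-0.26586585 -0.06501438 -0.9618152 ]]
scene [[-0.05, 0.78, -0.62], [1.0, 0.04, -0.03], [0.0, -0.62, -0.79]]
side [[0.99, -0.1, 0.1], [-0.14, -0.6, 0.79], [-0.02, -0.8, -0.61]]
```

```bash
cat > look.py <<'E'
from h import *
RIM=dict(small=.115,large=.130,square=.125,oblong=.120)
def white(im):
    hsv=cv2.cvtColor(im,cv2.COLOR_RGB2HSV)
    return cv2.inRange(hsv,(0,0,75),(180,65,255))
def look(xy,z=.40):
    manip.move_pose([xy[0]-.0735,xy[1],z],down(0)); manip.sleep(.3)
    c=viewer.get_calibration("wrist"); return c,viewer.get_image("wrist")
def nearest(m,c,P,amin=800,amax=40000):
    u=project(c,P)[0]; bs=blobs(m,amin,amax)
    return min(bs,key=lambda b:np.linalg.norm((b.min(0)+b.max(0))/2-u)) if bs else None
def fit(c,b,z,rnd):
    P=(onplane(c,b,z)[:,:2]*1000).astype(np.float32)
    if rnd: (x,y),(w,h),a=cv2.fitEllipse(P)
    else: (x,y),(w,h),a=cv2.minAreaRect(P)
    return np.array([x,y,w,h,a]).round(1)
E
python3 - <<'E'
from look import *
c=viewer.get_calibration("scene")
G={k:onplane(c,p,RIM[k])[0] for k,p in dict(small=(253,199),large=(305,196),square=(358,203),oblong=(413,208)).items()}
manip.servo_line([.158,-.63,.40])
for k in G:
    print(k,G[k].round(3))
    cc,im=look(G[k]); cv2.imwrite(f"pics/w_{k}.png",im[:,:,::-1])
    m=cv2.morphologyEx(white(im),cv2.MORPH_OPEN,np.ones((3,3)))
    b=nearest(m,cc,G[k]); print(project(cc,G[k]).round(), cc["eye"].round(3))
    if b is not None: print(" fit",fit(cc,b,RIM[k],k in("small","large")))
print(manip.current_clock())
E
```

```text
small [ 0.639 -0.256  0.115]
[[315. 108.]] [ 0.639 -0.257  0.559]
 fit [ 341.  -238.9  115.6  674.9    1.6]
large [ 0.629 -0.088  0.13 ]
[[314. 108.]] [ 0.629 -0.089  0.559]
 fit [ 3.447e+02 -8.830e+01  1.211e+02  5.109e+02  1.000e-01]
square [0.644 0.082 0.125]
[[314. 108.]] [0.645 0.08  0.559]
 fit [353.3  81.3 112.6 552.6   0.6]
oblong [0.651 0.256 0.12 ]
[[314. 108.]] [0.651 0.254 0.56 ]
 fit [3.555e+02 2.551e+02 1.136e+02 5.595e+02 2.000e-01]
7.0583
```

View pics/w_square.png

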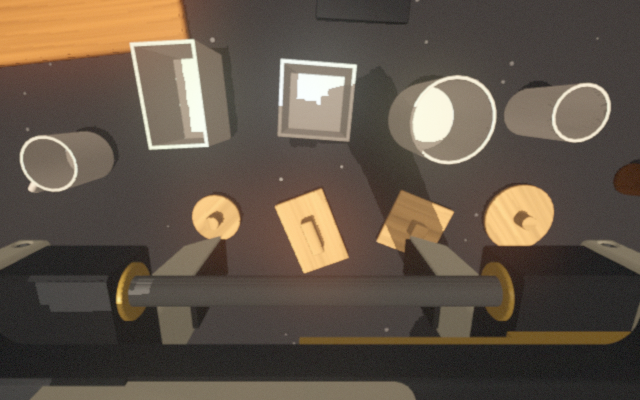

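The square canister is at (318,100) with its rim clear. The oblong one is at (170,93), the large at (450,118) and the small at (581,113). The wooden lids are at (216,218), (312,230), (415,220) and (519,218), and the gripper fills the picture below row 235. I'll mask the gripper and re-measure from the saved pictures.

```bash
python3 - <<'E'
from look import *
c0=viewer.get_calibration("wrist")
E=dict(small=[.639,-.257,.559],large=[.629,-.089,.559],square=[.645,.080,.559],oblong=[.651,.254,.560])
for lens in("pin","fish"):
  import h; h.LENS=lens
  for k,e in E.items():
    c=dict(c0,eye=np.array(e)); im=cv2.imread(f"pics/w_{k}.png")[:,:,::-1].copy()
    m=white(im); m[200:]=0; m=cv2.morphologyEx(m,cv2.MORPH_OPEN,np.ones((2,2)))
    b=nearest(m,c,[e[0],e[1],RIM[k]])
    print(lens,k,"rim",fit(c,b,RIM[k],k in("small","large")))
    hsv=cv2.cvtColor(im,cv2.COLOR_RGB2HSV); w=cv2.inRange(hsv,(8,60,50),(30,255,255)); w[245 :]=0;w[:165]=0
    for b in blobs(cv2.morphologyEx(w,cv2.MORPH_OPEN,np.ones((3,3))),900,9000):
        f=fit(c,b,.016,False)
        if max(f[2:4])<155: print("    lid",b.mean(0).round(),f,"maxrow",b[:,1].max())
E
```

```text
Traceback (most recent call last):
  File "look.py", line 14, in fit
    if rnd: (x,y),(w,h),a=cv2.fitEllipse(P)
                          ~~~~~~~~~~~~~~^^^
cv2.error: OpenCV(4.12.0) /io/opencv/modules/imgproc/src/shapedescr.cpp:361: error: (-201:Incorrect size of input array) There should be at least 5 points to fit the ellipse in function 'fitEllipseNoDirect'
```

```bash
python3 - <<'E'
import cv2
im=cv2.imread("pics/w_square.png")[165:280,150:600]
cv2.imwrite("pics/crop1.png",cv2.resize(im,None,fx=1.75,fy=1.75))
E
```

```text
(no output)
```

View pics/crop1.png

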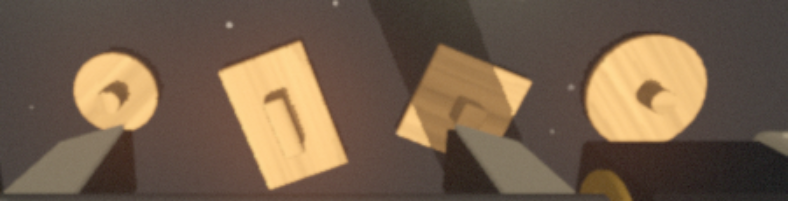

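The close crop confirms four pale wooden lids (small, oblong, square and large, left to right), with none of the black ones among them. The finger hides part of the square lid. Next I'll fix the white threshold.

```bash
sed -i 's/(0,0,75),(180,65,255)/(0,0,105),(180,70,255)/' look.py; python3 - <<'E'
from look import *
c0=viewer.get_calibration("wrist")
E=dict(small=[.639,-.257,.559],large=[.629,-.089,.559],square=[.645,.080,.559],oblong=[.651,.254,.560])
import h
for k,e in E.items():
    c=dict(c0,eye=np.array(e)); im=cv2.imread(f"pics/w_{k}.png")[:,:,::-1].copy()
    print(k,"bg V",im[20:200].max(2).ravel()[::999].tolist()[:12:3])
    m=white(im); m[190:]=0
    bs=blobs(m,400,40000)
    for lens in("pin","fish"):
      h.LENS=lens
      for b in bs: print("  ",lens,b.mean(0).round(),fit(c,b,RIM[k],k in("small","large")))
    h.LENS="pin"
    hsv=cv2.cvtColor(im,cv2.COLOR_RGB2HSV); w=cv2.inRange(hsv,(8,60,75),(30,255,255)); w[270 :]=0;w[:165]=0
    for b in blobs(cv2.morphologyEx(w,cv2.MORPH_OPEN,np.ones((3,3))),900,9000):
        f=fit(c,b,.016,False)
        if max(f[2:4])<155: print("    lid",b.mean(0).round(),f,"maxrow",b[:,1].max())
E
```

```text
small bg V [74, 75, 78, 81]
   pin [319. 108.] [ 638.  -262.4   73.6   74.9  124.2]
   pin [211. 149.] [ 599.9 -106.3  148.3  182.5  137. ]
   pin [62. 97.] [651.   67.3 106.8 205.6 179.8]
   pin [628. 114.] [ 575.9 -668.7   44.2  265.6   97.6]
   fish [319. 108.] [ 642.2 -262.6   76.1   80.8   95.7]
   fish [211. 149.] [609.7 -91.7 160.3 213.2 140. ]
   fish [62. 97.] [701.5 200.4 154.6 412.9 167.8]
   fish [628. 114.] [ 614.5 -854.3  121.   435.8   83.5]
    lid [457. 190.] [ 505.6 -494.6   58.4   58.6    7.3] maxrow 206
large bg V [221, 72, 78, 139]
   pin [442. 101.] [ 636.2 -245.9   71.3  100.     2.3]
   pin [317. 107.] [628.4 -91.6 108.1 109.   95.2]
   pin [186.  88.] [651.1  67.8 105.1 138.5 174.1]
   pin [50. 68.] [651.4 223.1 128.5 161.3   4.9]
   fish [442. 101.] [ 648.2 -261.4   81.   121.5   14.2]
   fish [317. 107.] [633.7 -91.7 111.6 118.6  89.4]
   fish [186.  88.] [668.   87.8 121.  174.8 158.7]
   fish [50. 68.] [706.2 345.1 179.7 346.8 158.8]
    lid [580. 184.] [ 506.5 -534.2   71.5   54.8   89.9] maxrow 199
square bg V [225, 69, 79, 224]
   pin [ 63. 160.] [578.
[... 486 characters left out ...]
 171.7 136.4   6.4]
oblong bg V [71, 41, 243, 78]
   pin [177. 164.] [581.2 435.5 100.5  72.3  89.9]
   pin [571. 122.] [624.1 -72.9 112.5 189.6   6. ]
   pin [  8. 137.] [614.9 646.1  36.9 152.8  75.3]
   pin [446. 104.] [653.   90.8 125.   96.8  85.7]
   pin [305.  81.] [665.5 262.5 162.3 129.5  25.8]
   fish [177. 164.] [584.8 449.6 119.   77.2  89.3]
   fish [571. 122.] [ 656.9 -196.8  151.5  382.6   13.2]
   fish [  8. 137.] [659.4 815.1  98.9 227.9  80.8]
   fish [446. 104.] [667.6  69.6 161.6 117.7  88.9]
   fish [305.  81.] [678.3 262.9 184.7 140.9  26.1]
    lid [513. 225.] [446.8 -92.5 109.8 105.   68.4] maxrow 247
    lid [613. 226.] [ 453.4 -258.7  130.    96.3   14.8] maxrow 255
```

```bash
python3 - <<'E'
from look import *
c0=viewer.get_calibration("wrist")
E=dict(small=[.639,-.257,.559],large=[.629,-.089,.559],square=[.645,.080,.559],oblong=[.651,.254,.560])
for k,e in E.items():
    c=dict(c0,eye=np.array(e)); im=cv2.imread(f"pics/w_{k}.png")[:,:,::-1].copy()
    hsv=cv2.cvtColor(im,cv2.COLOR_RGB2HSV)
    if k in("oblong","square"):
        for v,s in((105,35),(130,40),(160,40)):
            m=cv2.inRange(hsv,(0,0,v),(180,s,255)); m[190:]=0
            b=nearest(m,c,[.655,.256 if k=="oblong" else .079,.12],400); print(k,v,s,fit(c,b,RIM[k],False))
    w=cv2.inRange(hsv,(8,95,75),(30,255,255)); w[265:]=0;w[:165]=0
    for b in blobs(cv2.morphologyEx(w,cv2.MORPH_OPEN,np.ones((3,3))),700,9000):
        f=fit(c,b,.016,False)
        if max(f[2:4])<155: print("    lid",b.mean(0).round(),f,"maxrow",b[:,1].max())
c=dict(c0,eye=np.array(E["square"])); print(onplane(c,[(131,42),(194,40),(208,147),(150,149)],.12).round(3))
E
```

```text
lid [ 25. 212.] [463.6 241.5  83.6  91.8  75.3] maxrow 237
    lid [219. 227.] [434.6 -86.8 107.7 142.5  66.8] maxrow 264
    lid [114. 233.] [429.3  97.4 149.1 139.5  19.6] maxrow 264
    lid [322. 219.] [ 451.5 -276.8  146.6  123.1   30.6] maxrow 263
    lid [456. 190.] [ 506.7 -495.1   59.6   55.3   89.9] maxrow 205
    lid [119. 208.] [463.6 249.6  87.1  90.8  56.1] maxrow 232
    lid [216. 223.] [435.4  83.  145.8  99.1  21.7] maxrow 263
    lid [580. 184.] [ 506.8 -532.8   57.1   67.4   12.1] maxrow 199
square 105 35 [666.8  74.   60.2  37.3  85.4]
square 130 40 [667.7  75.8  65.3  38.8  88.8]
square 160 40 [666.8  76.9  64.4  36.9  85.7]
    lid [217. 216.] [465.3 250.2  87.1  84.5  81.6] maxrow 240
    lid [413. 223.] [447.4 -90.9 106.1 104.1  68.1] maxrow 252
    lid [312. 229.] [438.1  85.6 144.2 100.8  19. ] maxrow 264
    lid [518. 216.] [ 465.3 -269.4  122.1  112.1   89.9] maxrow 246
oblong 105 35 [690.6 256.9  75.6 102.8   2.6]
oblong 130 40 [685.3 263.8  82.4  81.1   2.9]
oblong 160 40 [675.5 258.5  61.6  51.9   0.7]
    lid [318. 220.] [463.4 251.   83.5  87.7  89.9] maxrow 244
    lid [512. 225.] [446.2 -91.2 107.2 103.9  67.8] maxrow 247
    lid [413. 228.] [451.5  85.1 135.5 105.5  22.6] maxrow 264
    lid [615. 218.] [ 459.7 -257.   117.    96.3   14.8] maxrow 247
[[0.722 0.302 0.12 ]
 [0.724 0.226 0.12 ]
 [0.596 0.221 0.12 ]
 [0.593 0.297 0.12 ]]
```

View pics/w_oblong.png

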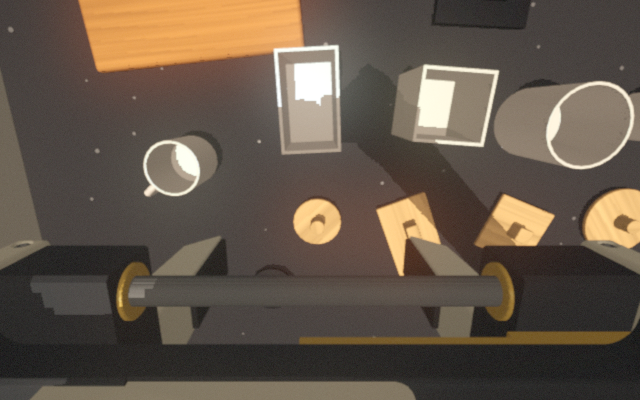

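The oblong rim corners are at (275,48), (339,46), (341,152) and (282,153). The small lid is at (318,220), and the black one is half hidden at (270,285). The sizes match the pinhole model. Next I'll pick and place the large lid.

```bash
cat > job.py <<'E'
from look import *
d=np.radians
LID=dict(small=(.464,.251,0),large=(.464,-.270,0),square=(.447,-.0915,d(-21.7)),oblong=(.437,.0855,d(20.5)))
CAN=dict(small=(.638,-.2625,0),large=(.628,-.0917,0),square=(.6537,.079,d(-4)),oblong=(.659,.2615,d(2.2)))
G=.022; HI=.27
def pick(k):
    x,y,a=LID[k]
    manip.servo_line([*manip.current_tool_pos()[:2],max(HI,manip.current_tool_pos()[2])],vel=.25)
    manip.move_pose([x,y,.13],down(a)); manip.servo_line([x,y,G],vel=.12)
    effector.close(f_grip=25); manip.sleep(.2)
    print(k,"gap",manip.current_finger_gap(),"pad",manip.current_gripper_force(),"F",manip.current_force().round(1))
    manip.servo_line([x,y,HI],vel=.25); print(" lifted gap",manip.current_finger_gap(),"F",manip.current_force().round(1))
def place(k):
    x,y,a=CAN[k]; zs=RIM[k]-.010+G
    manip.servo_line([x,y,HI],down(a),vel=.2); manip.servo_line([x,y,zs+.02],vel=.15)
    manip.servo_line([x,y,zs+.001],vel=.05); manip.sleep(.2)
    print(" seated?",manip.current_tool_pos().round(4),"want z",zs,"F",manip.current_force().round(1))
    effector.open_jaws(); manip.servo_line([x,y,HI],vel=.25); print(" t",manip.current_clock())
E
python3 - <<'E'
from job import *
c=viewer.get_calibration("scene"); print("mill",onplane(c,(209,196),0),"black",onplane(c,(422,165),.014))
c0=viewer.get_calibration("wrist"); P=onplane(c0,[(275,48),(339,46),(341,152),(282,153)],.12); print(P.mean(0),P.round(3)[:,:2].tolist())
pick("large")
E
```

```text
mill [[ 0.54449055 -0.45135708  0.        ]] black [[0.35947547 0.33368708 0.014     ]]
[0.65832041 0.26159971 0.12      ] [[0.721, 0.303], [0.723, 0.225], [0.595, 0.22], [0.594, 0.298]]
large gap 0.023448560000575467 pad 24.999958276748657 F [ 0.9  0.4 -0. ]
 lifted gap 0.02326579212904091 F [ 0.6 -1.  -1.9]
```

```bash
python3 - <<'E'
from job import *
place("large")
im=viewer.get_image("side"); cv2.imwrite("pics/side1.png",cv2.resize(im[100:300,220:460],None,fx=2.5,fy=2.5)[:,:,::-1])
E
```

```text
seated? [ 0.628  -0.0917  0.143 ] want z 0.14200000000000002 F [ 0.7 -0.3 -1.9]
 t 17.7083
```

View pics/side1.png

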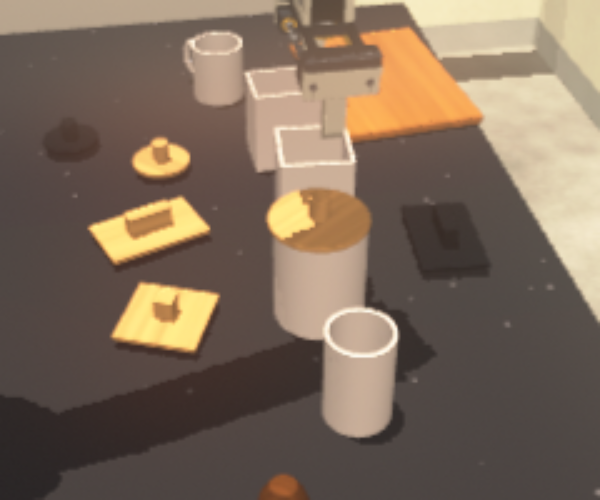

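The large lid sits flat and centred on its canister (crop (319,220)). I'll do the others the same way, starting with the oblong and square.

```bash
python3 - <<'E'
from job import *
for k in("oblong","square","small"):
    pick(k)
    if abs(manip.current_finger_gap()-(.020 if k=="oblong" else .024))>.003: print("BAD GRASP"); break
    place(k)
else:
    effector.open_jaws()
    cc,im=look((.60,0),.42); cv2.imwrite("pics/w_end.png",im[:,:,::-1]); print(cc["eye"])
    im=viewer.get_image("side"); cv2.imwrite("pics/side2.png",cv2.resize(im[100:300,220:460],None,fx=2.5,fy=2.5)[:,:,::-1])
E
```

```text
oblong gap 0.019958257939259424 pad 24.991442263126373 F [ 0.9 -0.4 -1.2]
 lifted gap 0.020000556713306694 F [ 0. -0. -1.]
 seated? [0.659  0.2615 0.1329] want z 0.132 F [-0.  -0.8 -0.2]
 t 27.7917
square gap 0.023768353266118477 pad 24.983849823474884 F [0.4 1.5 0.4]
 lifted gap 0.023657328903085476 F [ 0.4  0.2 -1.7]
 seated? [0.6537 0.079  0.138 ] want z 0.137 F [-0.4  0.5 -0.9]
 t 38.0583
small gap 0.023237056689867093 pad 24.99990016222 F [ 0.3  0.7 -0.5]
 lifted gap 0.023416809751397663 F [-0.8 -0.3 -0.9]
 seated? [ 0.638  -0.2625  0.128 ] want z 0.127 F [-0.6 -0.5 -0.9]
 t 49.3417
[ 0.60049369 -0.00108895  0.57879762]
```

View pics/side2.png

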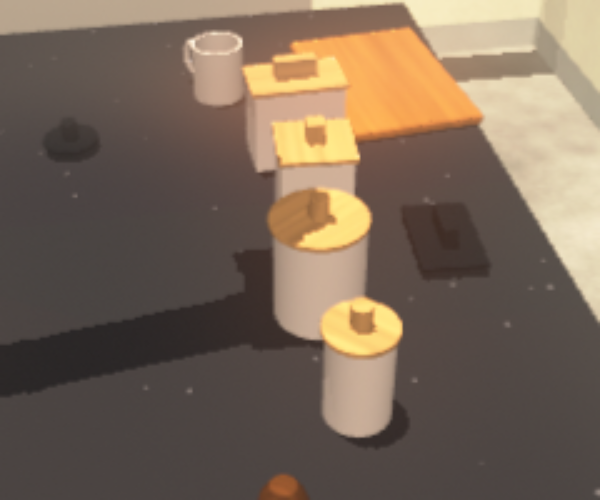

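View pics/w_end.png

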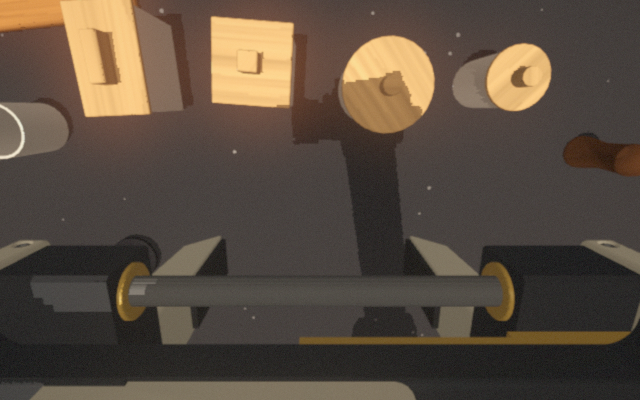

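All four lids look level and aligned: crop (296,75), (315,140), (319,218) and (361,327). From above the square lid is at (250,62), the large at (388,85) and the small at (518,77). I'll check the numbers from above before handing in.

```bash
python3 - <<'E'
from job import *
ok=True
for k in("oblong","square","large","small"):
    cc,im=look(CAN[k]); hsv=cv2.cvtColor(im,cv2.COLOR_RGB2HSV)
    w=cv2.inRange(hsv,(8,95,75),(30,255,255)); w[190:]=0
    if k=="oblong": w=cv2.erode(w,np.ones((3,3)))
    f=fit(cc,nearest(w,cc,[*CAN[k][:2],RIM[k]]),RIM[k]+.008,k in("small","large"))
    print(k,f,"canister",np.array(CAN[k]).round(3))
print(manip.current_clock())
E
```

```text
oblong [718.6 355.3 364.5 180.7  64.1] canister [0.659 0.262 0.038]
square [653.8  55.9 153.3 106.6  85.4] canister [ 0.654  0.079 -0.07 ]
large [646.7  30.3 119.5 381.5 171.9] canister [ 0.628 -0.092  0.   ]
small [ 637.1 -262.9   82.4   84.9   51.8] canister [ 0.638 -0.262  0.   ]
55.8333
```

```bash
python3 - <<'E'
from job import *
for k in("oblong","square","large"):
    cc,im=look(CAN[k]); hsv=cv2.cvtColor(im,cv2.COLOR_RGB2HSV)
    u=project(cc,[*CAN[k][:2],RIM[k]])[0].astype(int)
    for v in(115,135):
        w=cv2.inRange(hsv,(8,80,v),(30,255,255)); w[190:]=0; w[:,:u[0]-75]=0; w[:,u[0]+75:]=0
        w=cv2.morphologyEx(w,cv2.MORPH_OPEN,np.ones((7,7)))
        f=fit(cc,nearest(w,cc,[*CAN[k][:2],RIM[k]]),RIM[k]+.008,k=="large"); print(k,v,f,"canister",np.array(CAN[k]).round(3))
    cv2.imwrite(f"pics/chk_{k}.png",im[:,:,::-1])
print(manip.current_clock())
E
python3 -c "
import cv2,numpy as np
cv2.imwrite('pics/chk.png',np.hstack([cv2.imread(f'pics/chk_{k}.png')[:200,190:440] for k in('oblong','square','large')]))"
```

```text
oblong 115 [685.1 285.4 190.7 132.8   1.5] canister [0.659 0.262 0.038]
oblong 135 [685.2 285.9 190.4 131.4   1.5] canister [0.659 0.262 0.038]
square 115 [653.6  79.3 102.  101.4  85.8] canister [ 0.654  0.079 -0.07 ]
square 135 [653.4  79.1 100.9 100.2  85.7] canister [ 0.654  0.079 -0.07 ]
large 115 [626.8 -91.3 115.5 116.  119.1] canister [ 0.628 -0.092  0.   ]
large 135 [626.7 -91.4 114.4 115.  123. ] canister [ 0.628 -0.092  0.   ]
60.2667
```

View pics/chk.png

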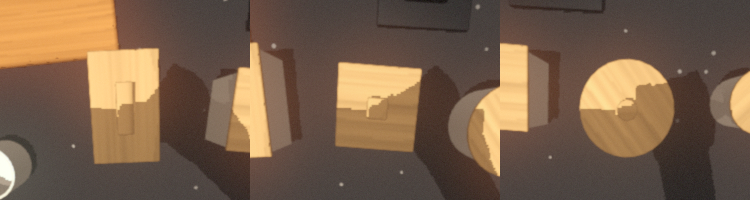

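Small, square and large lids are centred within 2 mm. The board merged into the oblong lid's mask, so I'll use its corners (277,50), (348,48), (349,161) and (285,163) for a check that gates the hand-in.

```bash
python3 - <<'E'
from job import *
cc,im=look(CAN["oblong"])
P=onplane(cc,[(277,50),(348,48),(349,161),(285,163)],.128)[:,:2]
m=P.mean(0); e=np.linalg.norm(m-CAN["oblong"][:2]); print(m,e,P.round(3).tolist())
if e<.006: print(manip.hand_in(), manip.current_clock())
E
```

```text
[0.65924445 0.26034235] 0.001183179603028802 [[0.726, 0.305], [0.728, 0.221], [0.593, 0.216], [0.59, 0.3]]
the job is handed in; nothing more can be done
the job is handed in; nothing more can be done
```

All four lids are seated on their matching canisters, each measured within about 2 mm of centre, and the job was handed in after roughly 62 s on the robot clock; the hand-in call gave no verdict.

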